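Pack the bench carrier with the closed containers

TASK

Pack the grey carrier for the walk to the culture room: the large reagent bottle, the small stain bottle, the plugged flask and the capped vial each go upright into the one well bored to fit it, lowered right down to the floor before you let go, never dropped or tipped. Only closed containers may travel, so leave the open vial and the open beaker standing where they are on the bench.

Things in the scene. Friction and masses are not known exactly. Their poses are not given: they have to be found in the camera images.
- reagent_bottle: large round glass reagent bottle with amber-brown broth and a blue screw cap: body 68 mm across, 150 mm high in all, cap 46 mm across from 127 to 150 mm. About 0.55 kg. Stands upright; origin: centre of its underside, z up. Grip the cap from above, best with the pads' middle at 138 mm.
- small_bottle: small round glass bottle with violet stain and a red screw cap: body 46 mm across, 105 mm high in all, cap 35 mm across from 89 to 105 mm. About 0.16 kg. Stands upright; origin: centre of its underside, z up. Grip the cap from above, pads' middle at 97 mm.
- flask: conical glass flask with pink medium, closed with a white cotton plug: 60 mm across at the foot, 107 mm high in all, neck and plug 27 mm across from 80 mm up. About 0.16 kg. Stands upright; origin: centre of its underside, z up. Grip the neck and plug from above, pads' middle at 98 mm.
- vial: slim glass culture vial closed with a white screw cap: 16 mm across, 88 mm high in all, cap 18 mm across from 67 to 88 mm. About 0.02 kg, tips easily. Stands upright; origin: centre of its underside, z up. Grip the cap from above, pads' middle at 79 mm.
- open_vial: open glass vial without a cap, pink liquid in it: 19 mm across, 65 mm high. Looks like the capped vial but is shorter and open. Stands upright and stays where it is. Origin: centre of its underside, z up.
- beaker: open empty glass beaker: 53 mm across, 68 mm high. Would go into the flask's well but does not belong there. Stands upright and stays where it is. Origin: centre of its underside, z up.
- block_large: white block 101 mm square, 40 mm high, fixed, one of four filling a grey 214 mm tray two by two (turned at will, blocks in any order; floor 4 mm thick, walls 28 mm). Round well of 76 mm at its middle, down to the tray floor, 6 mm 45-degree lead-in, mouth 88 mm: the widest of the four. Origin: well centre on the tray floor, 40 mm below the block's top; z up. The reagent bottle goes here.
- block_flask: white block 101 mm square, 40 mm high, fixed, one of four filling a grey 214 mm tray two by two (turned at will, blocks in any order; floor 4 mm thick, walls 28 mm). Round well of 66 mm at its middle, down to the tray floor, 6 mm 45-degree lead-in, mouth 78 mm: the second widest. Origin: well centre on the tray floor, 40 mm below the block's top; z up. The flask goes here.
- block_small: white block 101 mm square, 40 mm high, fixed, one of four filling a grey 214 mm tray two by two (turned at will, blocks in any order; floor 4 mm thick, walls 28 mm). Round well of 52 mm at its middle, down to the tray floor, 6 mm 45-degree lead-in, mouth 64 mm: the third widest. Origin: well centre on the tray floor, 40 mm below the block's top; z up. The small bottle goes here.
- block_vial: white block 101 mm square, 40 mm high, fixed, one of four filling a grey 214 mm tray two by two (turned at will, blocks in any order; floor 4 mm thick, walls 28 mm). Round well of 22 mm at its middle, down to the tray floor, 6 mm 45-degree lead-in, mouth 34 mm: much the narrowest. Origin: well centre on the tray floor, 40 mm below the block's top; z up. The capped vial goes here.
Mind the look-alikes: they are no part of the job. What is shaped like the block_flask but green or pink is not meant.

How it is judged:
At the end, for the whole second after the job is handed in: Reagent bottle, small bottle, flask and capped vial each stand in their own well: within 9 mm of its centre, foot within 6 mm of the tray floor, leaning under 0.15 rad, still and released. Open vial and beaker stand upright within 25 mm of where they began (horizontal distance between reagent_bottle and block_large below 0.009 m and z of reagent_bottle in the frame of block_large below 0.006 m and angle between each of reagent_bottle, flask, small_bottle, vial's own z axis and vertical below 0.15 rad and linear speed of each of reagent_bottle, flask, small_bottle, vial, open_vial, beaker below 0.03 m/s and horizontal distance between flask and block_flask below 0.009 m and z of flask in the frame of block_flask below 0.006 m and horizontal distance between small_bottle and block_small below 0.009 m and z of small_bottle in the frame of block_small below 0.006 m and horizontal distance between vial and block_vial below 0.009 m and z of vial in the frame of block_vial below 0.006 m and distance of each of open_vial, beaker from where it was at the start of the episode below 0.025 m and angle between each of open_vial, beaker's own z axis and vertical below 0.1 rad); the robot touches nothing.
It fails at once if a container that travels is tipped (more than 40 degrees) (angle between any of reagent_bottle, flask, small_bottle, vial's own z axis and vertical above 0.7 rad).
It fails at once if a container is let fall (free of the fingers and faster than 0.7 m/s, a drop of about 25 mm) ((linear speed of reagent_bottle above 0.7 m/s and contact force between reagent_bottle and the fingers below 0.05 N) or (linear speed of flask above 0.7 m/s and contact force between flask and the fingers below 0.05 N) or (linear speed of small_bottle above 0.7 m/s and contact force between small_bottle and the fingers below 0.05 N) or (linear speed of vial above 0.7 m/s and contact force between vial and the fingers below 0.05 N)).
It fails at once if the open vial is shifted by more than 25 mm or tipped over (distance of open_vial from where it was at the start of the episode above 0.025 m or angle between open_vial's own z axis and vertical above 0.5 rad).
It fails at once if the open beaker is shifted by more than 25 mm or tipped over (distance of beaker from where it was at the start of the episode above 0.025 m or angle between beaker's own z axis and vertical above 0.5 rad).
It also fails if it takes over 122 s, if anything falls off the work surface, if the arm or the gripper's body presses on something with over 40 N, if the wrist force passes 120 N, or if a joint passes its speed limit or range.

ROBOT

A 6-joint arm with a two-finger parallel gripper is mounted at the origin on the work surface; the furniture and walls round the work are solid. World frame = base frame: x ahead of the robot, y to its left, z up, the work surface at z = 0. Lengths are in m, angles in rad, forces in N, time in s.
With the tool pointing down it reaches from about 0.35 to 0.975 m from the base axis. Payload 4.9 kg.
Tool frame: the origin (TCP) lies on the mounting face of the last link; the fingertips stand 173 mm ahead of it and the grasp point (between the pads) lies ctrl.pinch_z ahead of it (ctrl.pinch_z is the distance from the TCP to the grasp point, in m); z points along the fingers, y is the line along which they close (so a half turn about z gives the same grasp; the last joint's range is limited). The gripper opens to 85 mm and grips with 20 to 120 N. Pads are 22 mm wide; open, the fingers measure 114 mm over their backs; the gripper's body (76 mm by 85 mm) begins 54 mm behind the grasp point. The pads swing forward as they close: fully open they stand 13 mm farther back than shut.
Start: joints at [-1.456, 0.053, 1.613, -0, 1.476, -0.119], TCP at [0.145, -0.608, 0.405] pointing down, gripper open.
Joint ranges: [-3.01, 3.01], [-1.01, 2.22], [0.06, 2.58], [-1.02, 4.17], [0.09, 2.62], [-3.14, 3.14]. Speed limits (rad/s): [2.57, 2.57, 3.14, 3.14, 3.14, 3.14].

INTERFACE

Orientations are given as a rotation vector (axis times angle).
In Python, from station import telemetry, eyes, ctrl gives the robot as it stands.
- The arm moves only by the tool apply_moves, never from a script. Its argument "plan" is a list of rows, each a list of 5 numbers: the finger opening in m, from 0 to 0.0854, then the shift along the tool's x, y, z in m, then the turn about the tool's z in rad. In form: [[jaw, x, y, z, roll], ...]. A call has 1 to 12 rows; each row is the pose to reach, as a shift and turn from the pose commanded when the call began, along the tool's axes at that moment; what a row does not reach only later rows make up. A row lasts 1/12 s, in which the tool goes at most 41.7 mm and 7.16 degrees, less where a joint would pass 70% of its speed; a pose out of reach is approached as far as the arm can. A call with a gripper value outside its range is refused whole. The fingers move at their own pace and stop on an object; "newtons" is the grip in N (left out, the last holds). Time passes only in rows, so rows that repeat a pose let the fingers close. It gives the time, the measured TCP pose, the force, the opening and the grip force at its end, in the units of the state.
- telemetry.get_obs(): the state, without advancing time (a new reading comes with each control period).
- eyes.get_image(name): name is "scene" or "top" or "wrist"; returns a dict with "img" (420x560x3 uint8, blue, green, red), "range_z" (420x560 float32, m along the optical axis (not along the pixel's ray), 0 where there is no reading), "K" (3x3 intrinsics, pixels), "pose" (4x4, takes a point from camera to world coordinates); the wrist camera has in their place "hand_eye" (4x4, takes a point from camera to tool coordinates, whose origin is the TCP and whose axes are the flange's). Camera axes: x right, y down, z forward; pixel columns grow to the right and rows downward; lengths in m; the calibration is good to about 2 mm. A picture is of the moment at which its call begins: read the wrist's pose just before it.
- ctrl.finish_job(): hands the job in; it is judged then, once.
Trained networks look in a picture, given as the dict that the camera call returned (one of the last four; its "shot" number tells which), for a name from the list of things; names that differ only in an ending like _2 or _b are one class to them, and where a whole thing is asked for, a point or a joint stands for the part that bears it (a point fixed in the world has none). Each returns a list of dicts, best first, with "confidence" (0 to 1); they miss things now and then, are a little off and sometimes report something else, mostly with a low value. They report only what shows in the picture. A call takes as long as a camera call. They do not tell look-alikes from the thing itself.
- eyes.search_frame(thing, picture): "box" ([left, top, right, bottom] in pixels, round what is visible of it).
- eyes.outline_of(thing, picture): "region" (420x560 bool, what is visible of it) and "box" ([left, top, right, bottom] in pixels, round what is visible of it).
- eyes.tip_of(thing, picture): "point" ([column, row] in pixels: a listed point, or the origin of a listed thing).
The state is a dict: "t": time; "q": joint angles; "dq": joint speeds; "effort": joint torques, N m; "tool_pos": TCP position; "tool_rot": TCP orientation; "contact_force": force on the tool from outside, world axes, zero at the start; "wrist_torque": the same for the moment, N m; "opening": finger opening in m; "grip_force": force on a finger pad.
Only numpy, scipy, OpenCV 4.12 (cv2) and the standard library are available. Lean on these libraries where they do the work, as an engineer would, in place of code of your own. Each camera call takes 0.05 s, during which the arm holds its last target. There are 200 camera calls.

## Working session

There is one attempt and no reset: what is moved stays moved. The work goes in short steps, Python scripts to look and compute and a tool call to move; the robot and the scene stay as the last step left them, time stands still between calls to the robot, and variables do not carry over. Pictures are saved under pics/ and viewed, at most 14 in all, crops included, and the job is handed in when it is done.

Besides the shell and the picture viewer there is one more tool, called after "Emit:" by a JSON object that holds its "op" and its "data", one argument or row to a line. apply_moves: Moves the arm, as the interface text tells. Its arguments: {"type":"object","properties":{"plan":{"type":"array","items":{"type":"array","items":{"type":"number"}}},"newtons":{"type":"number"}},"required":["plan"]}

```bash
mkdir -p pics; ls; cat > h.py <<'E'
import numpy as np, cv2
from scipy.spatial.transform import Rotation as R
from station import telemetry, eyes, ctrl
def cloud(p, pose=None):
    K=p["K"]; z=p["range_z"]; v,u=np.indices(z.shape)
    P=np.stack([(u-K[0,2])/K[0,0]*z,(v-K[1,2])/K[1,1]*z,z],-1)
    T=p["pose"] if pose is None else pose
    W=P@T[:3,:3].T+T[:3,3]; W[z<=0]=np.nan
    return W
def toolT(o):
    T=np.eye(4);T[:3,:3]=R.from_rotvec(o["tool_rot"]).as_matrix();T[:3,3]=o["tool_pos"];return T
def wristpic():
    o=telemetry.get_obs(); p=eyes.get_image("wrist"); return p,cloud(p,toolT(o)@p["hand_eye"]),o
E
python3 - <<'E'
from h import *
o=telemetry.get_obs(); print(o["tool_pos"],o["tool_rot"],o["t"],ctrl.pinch_z, R.from_rotvec(o["tool_rot"]).as_matrix().round(3))
for n in ["top","scene"]:
    p=eyes.get_image(n); W=cloud(p); cv2.imwrite(f"pics/{n}.png",p["img"])
    print(n,p["pose"].round(3).tolist())
    for t in "reagent_bottle small_bottle flask vial open_vial beaker block_large block_flask block_small block_vial".split():
        for d in eyes.outline_of(t,p)[:3]:
            m=d["region"]; q=W[m]; q=q[~np.isnan(q[:,0])]
            hi=q[q[:,2]>np.percentile(q[:,2],95)-.008]
            print(t,round(d["confidence"],2),np.round(d["box"]),"top",hi.mean(0).round(3),"zmax",np.percentile(q[:,2],98).round(3),"med",np.median(q,0).round(3))
E
```

```text
pics
[ 0.1447567  -0.60773011  0.40346984] [-3.11811529e+00 -3.66153134e-01  9.86481465e-06] 0.0 0.1547 [[ 0.973  0.232 -0.   ]
 [ 0.232 -0.973  0.002]
 [ 0.    -0.002 -1.   ]]
top [[0.005, -0.983, 0.181, 0.298], [-1.0, -0.007, -0.011, -0.103], [0.012, -0.181, -0.983, 1.444], [0.0, 0.0, 0.0, 1.0]]
reagent_bottle 0.93 [172. 161. 203. 188.] top [0.671 0.214 0.148] zmax 0.152 med [0.659 0.204 0.105]
small_bottle 0.53 [189. 246. 196. 250.] top [0.433 0.182 0.061] zmax 0.065 med [0.433 0.184 0.037]
small_bottle 0.52 [163. 208. 182. 223.] top [0.543 0.249 0.103] zmax 0.107 med [0.537 0.241 0.075]
flask 0.6 [139. 203. 160. 220.] top [0.559 0.339 0.104] zmax 0.109 med [0.554 0.331 0.045]
vial 0.55 [142. 247. 153. 254.] top [0.427 0.329 0.086] zmax 0.09 med [0.427 0.327 0.064]
vial 0.5 [265. 189. 298. 228.] top [ 0.558 -0.099  0.043] zmax 0.049 med [ 0.559 -0.1    0.042]
vial 0.2 [138. 205. 158. 222.] top [0.558 0.339 0.104] zmax 0.108 med [0.554 0.331 0.042]
open_vial 0.58 [189. 246. 194. 250.] top [0.433 0.182 0.061] zmax 0.065 med [0.435 0.185 0.04 ]
beaker 0.68 [215. 169. 233. 187.] top [
[... 1582 characters left out ...]
 0.6 [440. 180. 467. 200.] top [ 0.422 -0.611  0.04 ] zmax 0.044 med [ 0.418 -0.615  0.039]
block_flask 0.46 [372. 197. 391. 221.] top [ 0.446 -0.368  0.022] zmax 0.026 med [ 0.449 -0.368  0.014]
block_flask 0.44 [272. 222. 289. 244.] top [ 0.481 -0.071  0.047] zmax 0.049 med [ 0.484 -0.066  0.044]
block_small 0.5 [337. 206. 356. 233.] top [ 0.444 -0.243  0.048] zmax 0.049 med [ 0.437 -0.246  0.044]
block_small 0.41 [145. 181. 175. 230.] top [0.67  0.216 0.15 ] zmax 0.152 med [0.651 0.218 0.092]
block_vial 0.73 [257. 188. 292. 228.] top [ 0.56  -0.087  0.048] zmax 0.049 med [ 0.567 -0.084  0.044]
block_vial 0.39 [142. 180. 174. 233.] top [0.67  0.216 0.15 ] zmax 0.152 med [0.652 0.218 0.092]
```

```bash
python3 - <<'E'
import cv2
a=cv2.imread("pics/top.png")[130:290,120:470]
cv2.imwrite("pics/topc.png",cv2.resize(a,None,fx=2.28,fy=2.28,interpolation=cv2.INTER_CUBIC))
E
```

```text
(no output)
```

View pics/topc.png

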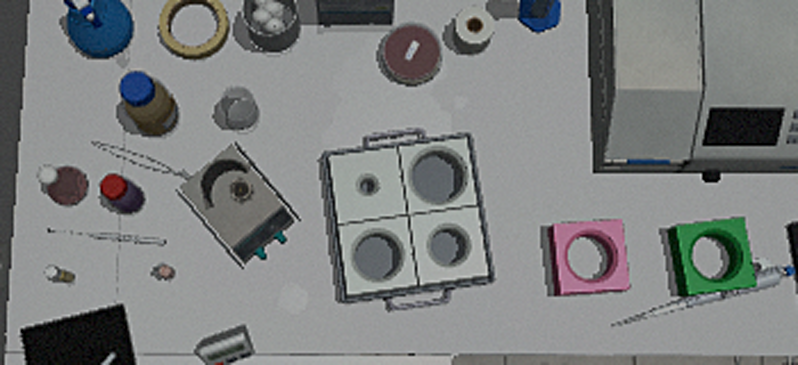

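View pics/scene.png

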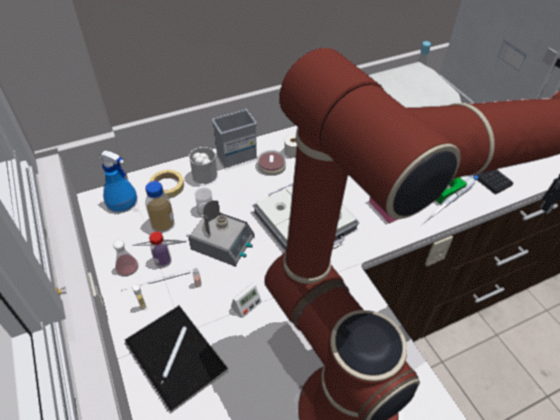

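```bash
cat >> h.py <<'E'
def shift(x,y,z=None):
    """tool-axes shift bringing TCP to world x,y,(z)"""
    o=telemetry.get_obs(); T=toolT(o)
    z=T[2,3] if z is None else z
    return (T[:3,:3].T@(np.array([x,y,z])-T[:3,3])).round(4)
E
python3 - <<'E'
from h import *
p,W,o=wristpic(); print(p["hand_eye"].round(4).tolist(),p["K"].tolist())
c=(toolT(o)@p["hand_eye"])[:3,3]-o["tool_pos"]; print("cam offs world",c)
print("carrier",shift(.515-c[0],-.157-c[1],.48), "vial",shift(.43-c[0],.33-c[1],.48))
p=eyes.get_image("top");W=cloud(p)
m=(W[...,0]>.45)&(W[...,0]<.66)&(W[...,1]>.03)&(W[...,1]<.18)
print("device zmax",np.nanpercentile(W[m][:,2],[90,99,99.9]))
E
```

```text
[[-0.0002, -0.9491, -0.3149, 0.0817], [1.0, -0.0001, -0.0003, -0.001], [0.0002, -0.3149, 0.9491, 0.0305], [0.0, 0.0, 0.0, 1.0]] [[335.59346947364827, 0.0, 277.33069519915693], [0.0, 335.59346947364827, 208.18576897155762], [0.0, 0.0, 1.0]]
cam offs world [ 0.07929225  0.01987052 -0.0305331 ]
carrier [ 0.3829 -0.352  -0.0753] vial [ 0.4131 -0.8454 -0.0753]
device zmax [0.06362336 0.12513815 0.13354808]
```

Emit:
{"op": "apply_moves", "data": {
  "plan": [
    [0.05, 0.511, -0.354, -0.077, 0],
    [0.05, 0.511, -0.354, -0.077, 0],
    [0.05, 0.511, -0.354, -0.077, 0],
    [0.05, 0.511, -0.354, -0.077, 0],
    [0.05, 0.511, -0.354, -0.077, 0],
    [0.05, 0.511, -0.354, -0.077, 0],
    [0.05, 0.511, -0.354, -0.077, 0],
    [0.05, 0.511, -0.354, -0.077, 0],
    [0.05, 0.511, -0.354, -0.077, 0],
    [0.05, 0.511, -0.354, -0.077, 0],
    [0.05, 0.511, -0.354, -0.077, 0],
    [0.05, 0.511, -0.354, -0.077, 0]
  ],
  "newtons": 30
}}

```text
t: 2.2
tool_pos: [0.477, -0.2367, 0.4668]
tool_rot: [3.12, 0.366, 0.001]
contact_force: [1.2, -1.3, 0.3]
opening: 0.05
grip_force: 0.0
```

Emit:
{"op": "apply_moves", "data": {
  "plan": [
    [0.05, 0.1, -0.07, -0.013, 0],
    [0.05, 0.1, -0.07, -0.013, 0],
    [0.05, 0.1, -0.07, -0.013, 0],
    [0.05, 0.1, -0.07, -0.013, 0],
    [0.05, 0.1, -0.07, -0.013, 0],
    [0.05, 0.1, -0.07, -0.013, 0]
  ]
}}

```text
t: 2.7
tool_pos: [0.5572, -0.1473, 0.4789]
tool_rot: [3.12, 0.367, -0.001]
contact_force: [0.0, -0.3, 0.0]
opening: 0.0501
grip_force: 0.0
```

```bash
cat >> h.py <<'E'
def planepts(uv,K,T,z):
    """world points of pixels on the plane at height z"""
    uv=np.atleast_2d(uv).astype(float); d=np.c_[(uv-K[[0,1],[2,2]])/K[0,0],np.ones(len(uv))]@T[:3,:3].T
    return T[:3,3]+d*((z-T[2,3])/d[:,2])[:,None]
E
python3 - <<'E'
from h import *
p,W,o=wristpic(); cv2.imwrite("pics/w1.png",p["img"]); print(o["tool_pos"],o["t"])
np.savez("w1.npz",W=W,K=p["K"],T=toolT(o)@p["hand_eye"])
T=toolT(o)@p["hand_eye"]
for t in "block_large block_flask block_small block_vial".split():
    for d in eyes.tip_of(t,p)[:2]: print(t,d["confidence"],d["point"],planepts(d["point"],p["K"],T,.004).round(4))
    for d in eyes.outline_of(t,p)[:2]:
        q=W[d["region"]];print("  ",d["confidence"],d["box"],np.nanmedian(q,0).round(4))
Z=W[...,2]; print(np.histogram(Z[np.isfinite(Z)],bins=np.arange(-.01,.08,.003)))
E
```

```text
[ 0.55715026 -0.14727489  0.47894748] 2.7
   0.96 [280.6, 119.1, 374.9, 204.5] [ 0.5765 -0.2048  0.0437]
block_flask 0.83 [548.2, 289.1] [[ 0.4622 -0.5913  0.004 ]]
block_flask 0.72 [437.3, 269.2] [[ 0.4549 -0.4149  0.004 ]]
   0.81 [198.4, 194.0, 278.8, 270.8] [ 0.4531 -0.1123  0.0439]
   0.7 [397.7, 230.8, 500.7, 316.7] [ 0.4632 -0.4149  0.0382]
block_small 0.77 [309.4, 226.1] [[ 0.4771 -0.2122  0.004 ]]
   0.68 [272.4, 197.6, 355.3, 275.1] [ 0.4755 -0.2117  0.0441]
block_vial 0.88 [242.5, 151.6] [[ 0.5586 -0.0986  0.004 ]]
   0.92 [197.4, 110.0, 285.9, 195.5] [ 0.5639 -0.0963  0.0443]
(array([     0,      0,   5548, 111102,   7775,   2482,   1463,   1569,
         1379,   1179,   1769,   1578,   1738,   4738,   1624,   1652,
         5159,   7895,  11410,    690,    720,    844,   1513,   6020,
         1258,    476,    451,    543,    405]), array([-0.01 , -0.007, -0.004, -0.001,  0.002,  0.005,  0.008,  0.011,
        0.014,  0.017,  0.02 ,  0.023,  0.026,  0.029,  0.032,  0.035,
        0.038,  0.041,  0.044,  0.047,  0.05 ,  0.053,  0.056,  0.059,
        0.062,  0.065,  0.068,  0.071,  0.074,  0.077]))
```

View pics/w1.png

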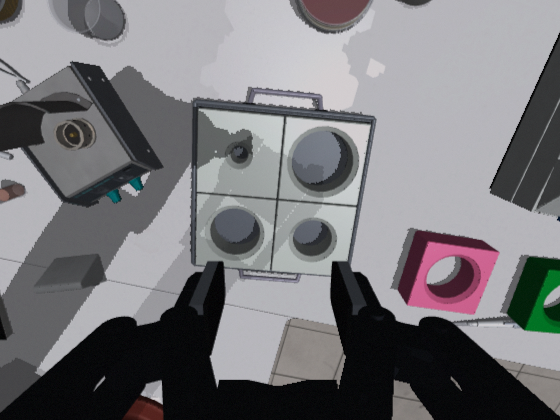

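```bash
cat > wells.py <<'E'
from h import *
from scipy.optimize import least_squares
def fit(W,K,T):
    m=((W[...,2]>.0415)&(W[...,2]<.047)&(W[...,0]>.38)&(W[...,0]<.66)&(W[...,1]>-.29)&(W[...,1]<-.02)).astype(np.uint8)
    n,l,s,_=cv2.connectedComponentsWithStats(m); k=1+s[1:,4].argmax(); m=(l==k).astype(np.uint8)
    cs,h=cv2.findContours(m,cv2.RETR_CCOMP,cv2.CHAIN_APPROX_NONE); out=[]
    for c,hh in zip(cs,h[0]):
        if cv2.contourArea(c)<150: continue
        P=planepts(c[:,0],K,T,.044)[:,:2]
        if hh[3]<0: print("rect",[np.round(v,4) for v in cv2.minAreaRect((P*1000).astype(np.float32))])
        else:
            f=least_squares(lambda a:np.hypot(*(P-a[:2]).T)-a[2],[*P.mean(0),.03],loss="soft_l1",f_scale=.001).x
            out.append(f); print("hole",f[:2].round(4),"d",round(2*f[2]*1000,1),len(c))
    return np.array(out)
if __name__=="__main__":
    d=np.load("w1.npz"); o=fit(d["W"],d["K"],d["T"])
    o=o[o[:,2].argsort()[::-1]][:4]
    # lattice: rows large,flask,small,vial ; large-flask & small-vial are diagonals
    c=o[:,:2].mean(0); 
    z=(o[:,:2]-c)@[1,1j]; s=np.array([1,-1,0,0])/2+0j
    side=np.sign(np.imag(np.conj(z[0])*z[2]))
    ref=np.array([1,-1,1j*side,-1j*side])*.101/2**.5
    a=np.angle((np.conj(ref)*z).sum()); g=ref*np.exp(1j*a)
    for n,v,r in zip(["large","flask","small","vial"],g,z): print(n,(c+[v.real,v.imag]).round(4),"resid mm",np.round(1000*abs(v-r),1))
    print("cen",c)
E
python3 wells.py
```

```text
rect [array([ 517.2007, -155.2691]), array([203.0206, 202.7023]), np.float64(8.2673)]
hole [ 0.4743 -0.2129] d 58.9 142
hole [ 0.4599 -0.1122] d 72.4 182
hole [ 0.5606 -0.0977] d 28.8 84
hole [ 0.5753 -0.1983] d 82.4 228
large [ 0.5748 -0.198 ] resid mm 0.6
flask [ 0.4603 -0.1125] resid mm 0.5
small [ 0.4748 -0.2125] resid mm 0.6
vial [ 0.5603 -0.0981] resid mm 0.5
cen [ 0.51753709 -0.15528084]
```

Emit:
{"op": "apply_moves", "data": {
  "plan": [
    [0.05, 0.0, -0.485, 0, 0],
    [0.05, 0.0, -0.485, 0, 0],
    [0.05, 0.0, -0.485, 0, 0],
    [0.05, 0.0, -0.485, 0, 0],
    [0.05, 0.0, -0.485, 0, 0],
    [0.05, 0.0, -0.485, 0, 0],
    [0.05, 0.0, -0.485, 0, 0],
    [0.05, 0.0, -0.485, 0, 0],
    [0.05, 0.0, -0.485, 0, 0],
    [0.05, 0.0, -0.485, 0, 0],
    [0.05, 0.0, -0.485, 0, 0],
    [0.05, 0.0, -0.485, 0, 0]
  ]
}}

```text
t: 4.15
tool_pos: [0.4434, 0.3273, 0.4793]
tool_rot: [-3.119, -0.37, -0.0]
contact_force: [-0.1, -0.1, 0.7]
opening: 0.0501
grip_force: 0.0
```

```bash
cat > objs.py <<'E'
from h import *
S={"reagent_bottle":(.150,.046),"small_bottle":(.105,.035),"flask":(.107,.027),"vial":(.088,.018),"open_vial":(.065,.019),"beaker":(.068,.053)}
def objs(names=S,f=None):
    p,W,o=wristpic(); T=toolT(o)@p["hand_eye"]
    if f: cv2.imwrite(f,p["img"])
    print("tcp",o["tool_pos"].round(4) if hasattr(o["tool_pos"],"round") else o["tool_pos"],o["t"])
    for n in names:
        h,D=S[n]
        for d in eyes.outline_of(n,p)[:2]:
            m=d["region"]&(abs(W[...,2]-h)<.006)
            if m.sum()<15: print(n,d["confidence"],"no top"); continue
            P=planepts(np.argwhere(m)[:,::-1],p["K"],T,h)[:,:2]
            (x,y),r=cv2.minEnclosingCircle((P*1000).astype(np.float32))
            print(n,round(d["confidence"],2),np.round(d["box"]),"circ",round(x,1),round(y,1),"d",round(2*r,1),"mean",(P.mean(0)*1000).round(1),"z",np.median(W[m][:,2]).round(4),"n",m.sum())
E
python3 -c "
from objs import *
objs(f='pics/w2.png')"
```

```text
tcp [0.4434 0.3273 0.4793] 4.15
reagent_bottle 0.85 no top
small_bottle 0.58 [339.  75. 392. 118.] circ 546.3 255.4 d 35.0 mean [546.8 255.1] z 0.1047 n 1016
flask 0.91 [265.  36. 315.  90.] circ 560.8 343.5 d 26.4 mean [561.  343.7] z 0.1056 n 675
vial 0.83 [262. 166. 277. 195.] circ 430.0 334.5 d 17.3 mean [430.1 334.7] z 0.0879 n 175
open_vial 0.72 [369. 184. 396. 209.] circ 437.3 191.8 d 17.4 mean [437.1 192.1] z 0.0638 n 80
beaker 0.86 [503.   0. 559.  41.] circ 660.0 101.1 d 40.9 mean [657.  105.8] z 0.0667 n 163
```

View pics/w2.png

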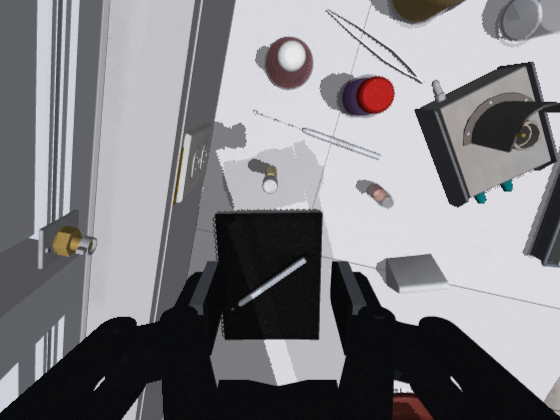

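```bash
python3 - <<'E'
from h import *
p,W,o=wristpic()
for lo,hi in [(.1,.2),(.2,.5)]:
  for x in [.38,.43,.5,.56,.62]:
    m=(abs(W[...,0]-x)<.02)&(W[...,2]>lo)&(W[...,2]<hi)&(W[...,1]>.38)
    print(lo,x,m.sum(),np.nanmin(W[m][:,1]) if m.any() else None)
c=p["img"][20:220,240:410]; cv2.imwrite("pics/w2c.png",cv2.resize(c,None,fx=3,fy=3,interpolation=cv2.INTER_CUBIC))
print(shift(.430,.3345,.30),shift(.430,.3345,.234),ctrl.pinch_z)
E
```

```text
0.1 0.38 3905 0.4209696391139099
0.1 0.43 5504 0.41369885028940534
0.1 0.5 6625 0.4209136282617137
0.1 0.56 5360 0.42091133728338115
0.1 0.62 0 None
0.2 0.38 6484 0.4572251309581048
0.2 0.43 5967 0.38000013376448644
0.2 0.5 4353 0.484974691377328
0.2 0.56 760 0.48454537909944145
0.2 0.62 0 None
[-0.0124 -0.0144  0.1793] [-0.0124 -0.0144  0.2453] 0.1547
```

View pics/w2c.png

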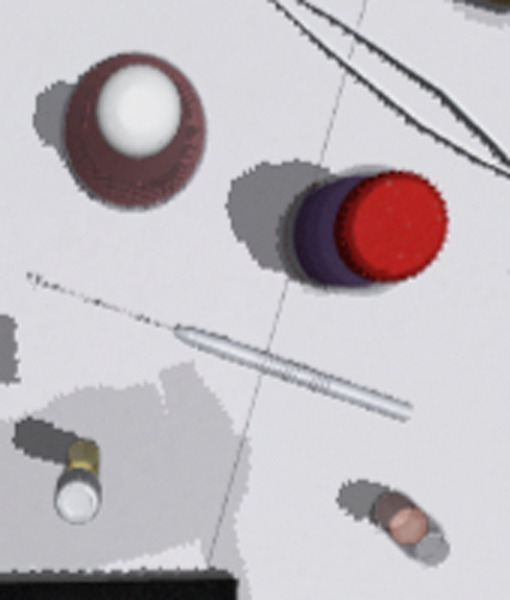

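Emit:
{"op": "apply_moves", "data": {
  "plan": [
    [0.045, -0.0124, -0.0144, 0.03, 0],
    [0.045, -0.0124, -0.0144, 0.07, 0],
    [0.045, -0.0124, -0.0144, 0.11, 0],
    [0.045, -0.0124, -0.0144, 0.15, 0],
    [0.045, -0.0124, -0.0144, 0.18, 0],
    [0.045, -0.0124, -0.0144, 0.21, 0],
    [0.045, -0.0124, -0.0144, 0.23, 0],
    [0.045, -0.0124, -0.0144, 0.245, 0],
    [0.045, -0.0124, -0.0144, 0.245, 0],
    [0.03, -0.0124, -0.0144, 0.245, 0],
    [0.02, -0.0124, -0.0144, 0.245, 0],
    [0.02, -0.0124, -0.0144, 0.245, 0]
  ],
  "newtons": 30
}}

```text
t: 5.55
tool_pos: [0.4304, 0.3357, 0.2362]
tool_rot: [-3.119, -0.365, -0.005]
contact_force: [0.3, -0.6, 0.9]
opening: 0.0201
grip_force: 0.0
```

Emit:
{"op": "apply_moves", "data": {
  "plan": [
    [0.012, 0, 0, 0, 0],
    [0.012, 0, 0, 0, 0],
    [0.012, 0, 0, 0, 0],
    [0.012, 0, 0, 0, 0],
    [0.012, 0, 0, -0.005, 0]
  ]
}}

```text
t: 5.97
tool_pos: [0.4294, 0.3356, 0.2393]
tool_rot: [-3.12, -0.366, 0.0]
contact_force: [-0.0, 0.1, -0.4]
opening: 0.0166
grip_force: 29.3
```

Emit:
{"op": "apply_moves", "data": {
  "plan": [
    [0.012, 0, 0, -0.03, 0],
    [0.012, 0, 0, -0.07, 0],
    [0.012, 0, 0, -0.11, 0],
    [0.012, 0, 0, -0.15, 0],
    [0.012, 0, 0, -0.18, 0],
    [0.012, 0.026, 0.452, -0.18, 0],
    [0.012, 0.026, 0.452, -0.18, 0],
    [0.012, 0.026, 0.452, -0.18, 0],
    [0.012, 0.026, 0.452, -0.18, 0],
    [0.012, 0.026, 0.452, -0.18, 0],
    [0.012, 0.026, 0.452, -0.18, 0],
    [0.012, 0.026, 0.452, -0.18, 0]
  ]
}}

```text
t: 6.97
tool_pos: [0.513, 0.0544, 0.4192]
tool_rot: [-3.12, -0.367, -0.0]
contact_force: [1.0, -0.3, -1.6]
opening: 0.0167
grip_force: 29.4
```

Emit:
{"op": "apply_moves", "data": {
  "plan": [
    [0.012, 0.013, 0.226, 0, 0],
    [0.012, 0.013, 0.226, 0, 0],
    [0.012, 0.013, 0.226, 0, 0],
    [0.012, 0.013, 0.226, 0, 0],
    [0.012, 0.013, 0.226, 0, 0],
    [0.012, 0.013, 0.226, 0, 0],
    [0.012, 0.013, 0.226, 0, 0],
    [0.012, 0.013, 0.226, 0, 0]
  ]
}}

```text
t: 7.63
tool_pos: [0.5781, -0.1611, 0.4187]
tool_rot: [-3.119, -0.364, 0.001]
contact_force: [0.1, 1.0, 0.6]
opening: 0.0163
grip_force: 29.4
```

```bash
cat > go.py <<'E'
import sys
from h import *
o=telemetry.get_obs(); print(o["t"],np.round(o["tool_pos"],4),o["opening"],o["grip_force"],"shift",shift(*map(float,sys.argv[1:])))
E
python3 - <<'E'
from h import *
p,W,o=wristpic(); cv2.imwrite("pics/w3.png",p["img"]); print(o["tool_pos"],o["opening"],o["grip_force"],shift(.5603,-.0981))
# hanging vial: points near below gripper
m=(abs(W[...,0]-o["tool_pos"][0])<.025)&(abs(W[...,1]-o["tool_pos"][1])<.025)&(W[...,2]>.15)&(W[...,2]<.26)
for z in np.arange(.16,.26,.01):
    q=W[m&(abs(W[...,2]-z)<.005)]
    if len(q): print(round(z,2),len(q),q.mean(0).round(4),np.ptp(q[:,1]).round(4))
E
```

```text
[ 0.57810452 -0.16105891  0.41869068] 0.016254517093788615 29.402957260608673 [-0.0029 -0.0644  0.0001]
0.18 4 [ 0.5826 -0.1602  0.1846] 0.0067
0.19 131 [ 0.5819 -0.1604  0.1902] 0.0145
0.2 151 [ 0.5819 -0.1601  0.2003] 0.015
0.21 172 [ 0.582  -0.1601  0.2103] 0.0149
0.22 200 [ 0.5819 -0.1596  0.2202] 0.0152
0.23 235 [ 0.582  -0.1597  0.2302] 0.015
0.24 329 [ 0.5819 -0.1595  0.2407] 0.0174
0.25 567 [ 0.585  -0.1579  0.2519] 0.0409
```

View pics/w3.png

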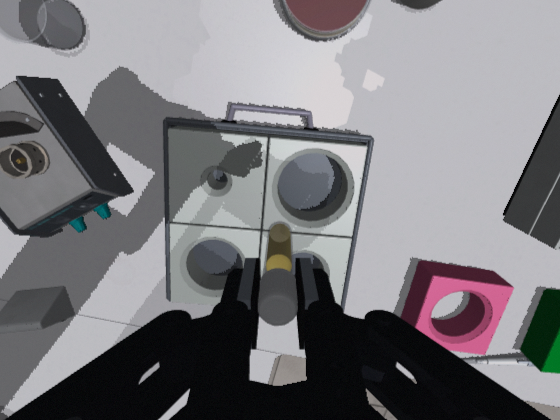

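Emit:
{"op": "apply_moves", "data": {
  "plan": [
    [0.012, -0.002, -0.04, 0, 0],
    [0.012, -0.002, -0.063, 0, 0],
    [0.012, -0.002, -0.063, 0.03, 0],
    [0.012, -0.002, -0.063, 0.06, 0],
    [0.012, -0.002, -0.063, 0.09, 0],
    [0.012, -0.002, -0.063, 0.11, 0],
    [0.012, -0.002, -0.063, 0.12, 0],
    [0.012, -0.002, -0.063, 0.12, 0],
    [0.012, -0.002, -0.063, 0.12, 0]
  ]
}}

```text
t: 8.43
tool_pos: [0.5617, -0.0988, 0.2997]
tool_rot: [-3.12, -0.369, -0.0]
contact_force: [-0.5, 0.7, -0.3]
opening: 0.0164
grip_force: 29.5
```

```bash
python3 go.py .561 -.099 .2405;  python3 - <<'E'
from h import *
p,W,o=wristpic(); cv2.imwrite("pics/w4.png",cv2.resize(p["img"][150:400,150:420],None,fx=2.2,fy=2.2))
m=(abs(W[...,0]-o["tool_pos"][0])<.025)&(abs(W[...,1]-o["tool_pos"][1])<.025)
for z in np.arange(.05,.14,.01):
    q=W[m&(abs(W[...,2]-z)<.005)]
    if len(q): print(round(z,2),len(q),q.mean(0).round(4),np.ptp(q[:,1]).round(4))
E
```

```text
8.4333 [ 0.5617 -0.0988  0.2997] 0.016390215678236297 29.4682976603508 shift [-0.0007  0.      0.0592]
0.05 389 [ 0.5655 -0.0983  0.0453] 0.0498
0.06 1 [ 0.5666 -0.0977  0.0645] 0.0
0.07 117 [ 0.5658 -0.0982  0.0706] 0.0145
0.08 143 [ 0.5658 -0.0982  0.0802] 0.0153
0.09 170 [ 0.5658 -0.0981  0.09  ] 0.0147
0.1 202 [ 0.5658 -0.0977  0.1002] 0.0152
0.11 230 [ 0.5659 -0.0977  0.1103] 0.0151
0.12 312 [ 0.5657 -0.0976  0.1207] 0.0154
0.13 482 [ 0.5685 -0.0962  0.1316] 0.0399
```

View pics/w4.png

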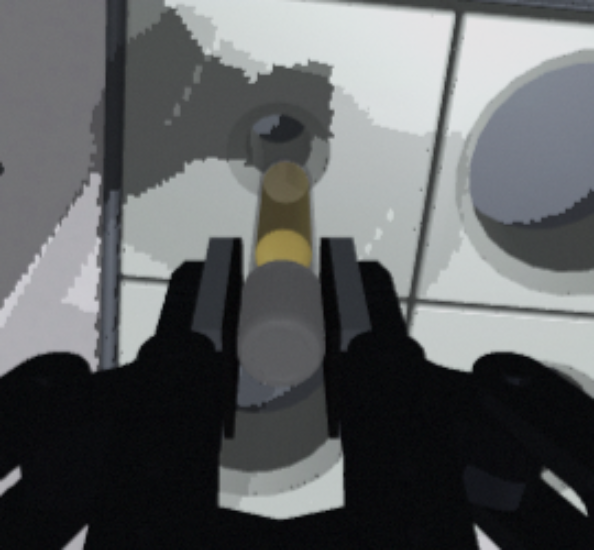

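Emit:
{"op": "apply_moves", "data": {
  "plan": [
    [0.012, 0, 0, 0.015, 0],
    [0.012, 0, 0, 0.03, 0],
    [0.012, 0, 0, 0.04, 0],
    [0.012, 0, 0, 0.048, 0],
    [0.012, 0, 0, 0.054, 0],
    [0.012, 0, 0, 0.057, 0],
    [0.012, 0, 0, 0.057, 0],
    [0.012, 0, 0, 0.057, 0]
  ]
}}

```text
t: 9.15
tool_pos: [0.5617, -0.0998, 0.2423]
tool_rot: [-3.12, -0.366, -0.0]
contact_force: [-0.5, 0.9, -0.8]
opening: 0.0166
grip_force: 31.2
```

Emit:
{"op": "apply_moves", "data": {
  "plan": [
    [0.012, 0, 0, 0.001, 0],
    [0.012, 0, 0, 0.002, 0],
    [0.012, 0, 0, 0.003, 0],
    [0.012, 0, 0, 0.003, 0]
  ]
}}

```text
t: 9.48
tool_pos: [0.5617, -0.0998, 0.2393]
tool_rot: [3.12, 0.366, 0.001]
contact_force: [-0.6, 0.6, 0.8]
opening: 0.0166
grip_force: 31.2
```

Emit:
{"op": "apply_moves", "data": {
  "plan": [
    [0.012, 0, 0, 0.001, 0],
    [0.012, 0, 0, 0.002, 0],
    [0.012, 0, 0, 0.003, 0],
    [0.012, 0, 0, 0.003, 0]
  ]
}}

```text
t: 9.82
tool_pos: [0.5624, -0.0999, 0.238]
tool_rot: [3.12, 0.366, 0.003]
contact_force: [-1.2, 1.0, 6.5]
opening: 0.0166
grip_force: 31.8
```

Emit:
{"op": "apply_moves", "data": {
  "plan": [
    [0.02, 0, 0, -0.001, 0],
    [0.03, 0, 0, -0.001, 0],
    [0.04, 0, 0, -0.001, 0],
    [0.045, 0, 0, -0.001, 0],
    [0.045, 0, 0, -0.001, 0],
    [0.045, 0, 0, -0.03, 0],
    [0.045, 0, 0, -0.07, 0],
    [0.045, 0, 0, -0.11, 0],
    [0.045, 0, 0, -0.15, 0],
    [0.045, 0, 0, -0.2, 0],
    [0.045, 0, 0, -0.24, 0],
    [0.045, 0, 0, -0.24, 0]
  ]
}}

```text
t: 10.82
tool_pos: [0.5621, -0.0999, 0.4862]
tool_rot: [3.114, 0.366, 0.021]
contact_force: [0.9, -0.1, 0.9]
opening: 0.0446
grip_force: 0.0
```

```bash
python3 - <<'E'
from h import *
from objs import *
objs(["vial"]); print(shift(.57,.33,.48))
E
```

```text
tcp [ 0.5621 -0.0999  0.4862] 10.8167
vial 0.77 [268. 162. 284. 189.] circ 559.5 -100.0 d 18.5 mean [ 559.5 -100. ] z 0.0917 n 199
[ 0.1075 -0.4163 -0.0008]
```

Emit:
{"op": "apply_moves", "data": {
  "plan": [
    [0.06, 0.108, -0.416, 0, 0],
    [0.06, 0.108, -0.416, 0, 0],
    [0.06, 0.108, -0.416, 0, 0],
    [0.06, 0.108, -0.416, 0, 0],
    [0.06, 0.108, -0.416, 0, 0],
    [0.06, 0.108, -0.416, 0, 0],
    [0.06, 0.108, -0.416, 0, 0],
    [0.06, 0.108, -0.416, 0, 0],
    [0.06, 0.108, -0.416, 0, 0],
    [0.06, 0.108, -0.416, 0, 0],
    [0.06, 0.108, -0.416, 0, 0],
    [0.06, 0.108, -0.416, 0, 0]
  ]
}}

```text
t: 11.92
tool_pos: [0.5696, 0.3329, 0.4721]
tool_rot: [3.118, 0.373, -0.009]
contact_force: [-0.6, 0.2, -0.1]
opening: 0.0598
grip_force: 0.0
```

```bash
python3 - <<'E'
from h import *
from objs import *
objs(["flask","small_bottle","reagent_bottle","beaker"]); print(shift(.5605,.3435,.2527),toolT(telemetry.get_obs()).round(3))
E
```

```text
tcp [0.5696 0.3329 0.4721] 11.9167
flask 0.92 [245. 141. 294. 193.] circ 563.3 343.9 d 26.9 mean [563.3 343.7] z 0.1057 n 504
small_bottle 0.87 [314. 177. 362. 232.] circ 548.2 255.3 d 35.6 mean [548.6 255. ] z 0.1048 n 782
reagent_bottle 0.89 [362.  64. 471. 137.] circ 673.9 219.5 d 45.2 mean [674.4 219.3] z 0.1496 n 2333
beaker 0.89 [464. 107. 540. 156.] circ 674.9 91.5 d 54.3 mean [675.3  86.1] z 0.0665 n 581
[-0.0061 -0.0172  0.2227] [[ 0.973  0.23  -0.001  0.571]
 [ 0.23  -0.973 -0.001  0.328]
 [-0.001  0.001 -1.     0.475]
 [ 0.     0.     0.     1.   ]]
```

Emit:
{"op": "apply_moves", "data": {
  "plan": [
    [0.055, -0.005, -0.018, 0.03, 0],
    [0.055, -0.005, -0.018, 0.07, 0],
    [0.055, -0.005, -0.018, 0.11, 0],
    [0.055, -0.005, -0.018, 0.14, 0],
    [0.055, -0.005, -0.018, 0.17, 0],
    [0.055, -0.005, -0.018, 0.195, 0],
    [0.055, -0.005, -0.018, 0.212, 0],
    [0.055, -0.005, -0.018, 0.222, 0],
    [0.055, -0.005, -0.018, 0.222, 0],
    [0.045, -0.005, -0.018, 0.222, 0],
    [0.038, -0.005, -0.018, 0.222, 0],
    [0.032, -0.005, -0.018, 0.222, 0]
  ],
  "newtons": 35
}}

```text
t: 13.17
tool_pos: [0.5622, 0.3463, 0.2567]
tool_rot: [-3.119, -0.366, -0.006]
contact_force: [0.9, -1.0, 1.5]
opening: 0.0322
grip_force: 0.5
```

Emit:
{"op": "apply_moves", "data": {
  "plan": [
    [0.022, 0, 0, 0, 0],
    [0.02, 0, 0, 0, 0],
    [0.02, 0, 0, 0, 0],
    [0.02, 0, 0, 0, 0],
    [0.02, 0, 0, 0, 0]
  ]
}}

```text
t: 13.58
tool_pos: [0.5622, 0.3464, 0.2568]
tool_rot: [-3.12, -0.367, -0.006]
contact_force: [0.8, -2.6, 6.6]
opening: 0.0274
grip_force: 34.2
```

Emit:
{"op": "apply_moves", "data": {
  "plan": [
    [0.02, 0, 0, -0.01, 0],
    [0.02, 0, 0, -0.03, 0],
    [0.02, 0, 0, -0.07, 0],
    [0.02, 0, 0, -0.11, 0],
    [0.02, 0, 0, -0.15, 0],
    [0.02, 0, 0, -0.185, 0],
    [0.02, 0, 0, -0.19, 0],
    [0.02, -0.02, 0.04, -0.19, 0],
    [0.02, -0.04, 0.08, -0.19, 0],
    [0.02, -0.06, 0.12, -0.19, 0],
    [0.02, -0.08, 0.16, -0.19, 0],
    [0.02, -0.1, 0.205, -0.19, 0]
  ]
}}

```text
t: 14.58
tool_pos: [0.514, 0.1418, 0.4428]
tool_rot: [-3.119, -0.368, 0.003]
contact_force: [1.0, -0.5, -1.3]
opening: 0.0268
grip_force: 34.1
```

Emit:
{"op": "apply_moves", "data": {
  "plan": [
    [0.02, -0.018, 0.038, 0, 0],
    [0.02, -0.036, 0.076, 0, 0],
    [0.02, -0.054, 0.114, 0, 0],
    [0.02, -0.072, 0.15, 0, 0],
    [0.02, -0.09, 0.185, 0, 0],
    [0.02, -0.106, 0.216, 0, 0],
    [0.02, -0.106, 0.216, 0, 0],
    [0.02, -0.106, 0.216, 0, 0]
  ]
}}

```text
t: 15.25
tool_pos: [0.4616, -0.0929, 0.4432]
tool_rot: [-3.119, -0.36, 0.002]
contact_force: [0.3, 1.6, -1.3]
opening: 0.0272
grip_force: 34.1
```

```bash
python3 go.py .4603 -.1125 .2608
```

```text
15.25 [ 0.4616 -0.0929  0.4432] 0.027173115095412943 34.10490827083777 shift [-0.0056  0.0191  0.1824]
```

Emit:
{"op": "apply_moves", "data": {
  "plan": [
    [0.02, -0.0056, 0.019, 0, 0],
    [0.02, -0.0056, 0.019, 0.03, 0],
    [0.02, -0.0056, 0.019, 0.06, 0],
    [0.02, -0.0056, 0.019, 0.09, 0],
    [0.02, -0.0056, 0.019, 0.115, 0],
    [0.02, -0.0056, 0.019, 0.126, 0],
    [0.02, -0.0056, 0.019, 0.126, 0],
    [0.02, -0.0056, 0.019, 0.126, 0]
  ]
}}

```text
t: 15.92
tool_pos: [0.4615, -0.1106, 0.3183]
tool_rot: [-3.119, -0.368, 0.001]
contact_force: [1.0, -0.6, -0.8]
opening: 0.0269
grip_force: 34.3
```

```bash
python3 go.py .4603 -.1125 .2608;python3 - <<'E'
from h import *
p,W,o=wristpic(); cv2.imwrite("pics/w5.png",p["img"])
E
```

```text
15.9167 [ 0.4615 -0.1106  0.3183] 0.026920382587946552 34.25629418524698 shift [-0.0016  0.0016  0.0575]
```

View pics/w5.png

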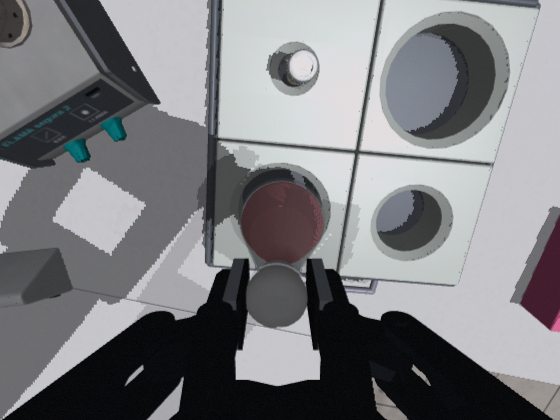

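Emit:
{"op": "apply_moves", "data": {
  "plan": [
    [0.02, -0.0016, 0.0016, 0.01, 0],
    [0.02, -0.0016, 0.0016, 0.022, 0],
    [0.02, -0.0016, 0.0016, 0.034, 0],
    [0.02, -0.0016, 0.0016, 0.044, 0],
    [0.02, -0.0016, 0.0016, 0.05, 0],
    [0.02, -0.0016, 0.0016, 0.053, 0],
    [0.02, -0.0016, 0.0016, 0.055, 0],
    [0.02, -0.0016, 0.0016, 0.057, 0],
    [0.02, -0.0016, 0.0016, 0.057, 0]
  ]
}}

```text
t: 16.72
tool_pos: [0.4595, -0.1131, 0.2596]
tool_rot: [-3.119, -0.366, 0.002]
contact_force: [1.2, 1.5, -0.6]
opening: 0.027
grip_force: 47.7
```

Emit:
{"op": "apply_moves", "data": {
  "plan": [
    [0.02, 0, 0, 0.001, 0],
    [0.02, 0, 0, 0.002, 0],
    [0.02, 0, 0, 0.003, 0],
    [0.02, 0, 0, 0.003, 0]
  ]
}}

```text
t: 17.05
tool_pos: [0.4603, -0.1135, 0.2589]
tool_rot: [-3.12, -0.366, -0.0]
contact_force: [-0.7, 2.3, 5.7]
opening: 0.0272
grip_force: 48.5
```

Emit:
{"op": "apply_moves", "data": {
  "plan": [
    [0.032, 0, 0, -0.001, 0],
    [0.038, 0, 0, -0.001, 0],
    [0.045, 0, 0, -0.001, 0],
    [0.052, 0, 0, -0.001, 0],
    [0.055, 0, 0, -0.001, 0],
    [0.055, 0, 0, -0.03, 0],
    [0.055, 0, 0, -0.07, 0],
    [0.055, 0, 0, -0.11, 0],
    [0.055, 0, 0, -0.15, 0],
    [0.055, 0, 0, -0.19, 0],
    [0.055, 0, 0, -0.22, 0],
    [0.055, 0, 0, -0.22, 0]
  ]
}}

```text
t: 18.05
tool_pos: [0.4604, -0.1135, 0.487]
tool_rot: [3.113, 0.365, 0.019]
contact_force: [0.6, -0.6, 1.2]
opening: 0.0552
grip_force: 0.0
```

```bash
python3 - <<'E'
from h import *
from objs import *
objs(["flask","vial"]); print(shift(.548,.255,.48))
E
```

```text
tcp [ 0.4604 -0.1135  0.487 ] 18.05
flask 0.74 [252. 145. 301. 200.] circ 456.1 -114.6 d 27.6 mean [ 456.2 -114.5] z 0.1096 n 490
vial 0.73 no top
vial 0.63 [277.  73. 294.  94.] circ 559.1 -100.2 d 17.2 mean [ 559.2 -100.2] z 0.0919 n 232
[ 0.171  -0.3379 -0.0024]
```

Emit:
{"op": "apply_moves", "data": {
  "plan": [
    [0.06, 0.171, -0.338, 0, 0],
    [0.06, 0.171, -0.338, 0, 0],
    [0.06, 0.171, -0.338, 0, 0],
    [0.06, 0.171, -0.338, 0, 0],
    [0.06, 0.171, -0.338, 0, 0],
    [0.06, 0.171, -0.338, 0, 0],
    [0.06, 0.171, -0.338, 0, 0],
    [0.06, 0.171, -0.338, 0, 0],
    [0.06, 0.171, -0.338, 0, 0],
    [0.06, 0.171, -0.338, 0, 0],
    [0.06, 0.171, -0.338, 0, 0],
    [0.06, 0.171, -0.338, 0, 0]
  ]
}}

```text
t: 19.2
tool_pos: [0.5479, 0.2551, 0.4755]
tool_rot: [3.119, 0.367, -0.007]
contact_force: [-0.6, -0.5, 0.9]
opening: 0.06
grip_force: 0.0
```

Emit:
{"op": "apply_moves", "data": {
  "plan": [
    [0.06, 0, 0, 0, 0],
    [0.06, 0, 0, 0, 0],
    [0.06, 0, 0, 0, 0]
  ]
}}

```text
t: 19.45
tool_pos: [0.548, 0.2539, 0.4782]
tool_rot: [3.12, 0.364, 0.0]
contact_force: [-0.3, -0.5, 0.5]
opening: 0.0599
grip_force: 0.0
```

```bash
python3 - <<'E'
from h import *
from objs import *
objs(["small_bottle","reagent_bottle"]); print(shift(.5475,.255,.2517))
E
```

```text
tcp [0.548  0.2539 0.4782] 19.45
small_bottle 0.79 [262. 149. 297. 194.] circ 548.6 254.0 d 34.5 mean [548.5 254. ] z 0.1048 n 802
small_bottle 0.28 no top
reagent_bottle 0.6 [308.  22. 386. 100.] circ 673.7 218.2 d 44.6 mean [674.1 218.2] z 0.1496 n 2488
[-0.0005 -0.0008  0.2268]
```

Emit:
{"op": "apply_moves", "data": {
  "plan": [
    [0.06, 0, 0, 0.03, 0],
    [0.06, 0, 0, 0.07, 0],
    [0.06, 0, 0, 0.11, 0],
    [0.06, 0, 0, 0.14, 0],
    [0.06, 0, 0, 0.17, 0],
    [0.06, 0, 0, 0.195, 0],
    [0.06, 0, 0, 0.215, 0],
    [0.06, 0, 0, 0.226, 0],
    [0.06, 0, 0, 0.226, 0],
    [0.05, 0, 0, 0.226, 0],
    [0.042, 0, 0, 0.226, 0],
    [0.038, 0, 0, 0.226, 0]
  ],
  "newtons": 40
}}

```text
t: 20.6
tool_pos: [0.5489, 0.2554, 0.2546]
tool_rot: [-3.119, -0.366, -0.006]
contact_force: [-0.2, -0.4, 0.4]
opening: 0.0379
grip_force: 0.1
```

Emit:
{"op": "apply_moves", "data": {
  "plan": [
    [0.028, 0, 0, 0, 0],
    [0.028, 0, 0, 0, 0],
    [0.028, 0, 0, 0, 0],
    [0.028, 0, 0, 0, 0],
    [0.028, 0, 0, 0, 0]
  ]
}}

```text
t: 21.02
tool_pos: [0.549, 0.2553, 0.2547]
tool_rot: [-3.12, -0.366, -0.006]
contact_force: [-0.3, -1.0, 6.3]
opening: 0.034
grip_force: 39.8
```

Emit:
{"op": "apply_moves", "data": {
  "plan": [
    [0.028, 0, 0, -0.01, 0],
    [0.028, 0, 0, -0.03, 0],
    [0.028, 0, 0, -0.07, 0],
    [0.028, 0, 0, -0.11, 0],
    [0.028, 0, 0, -0.15, 0],
    [0.028, 0, 0, -0.185, 0],
    [0.028, 0, 0, -0.19, 0],
    [0.028, -0.016, 0.04, -0.19, 0],
    [0.028, -0.032, 0.078, -0.19, 0],
    [0.028, -0.048, 0.116, -0.19, 0],
    [0.028, -0.064, 0.154, -0.19, 0],
    [0.028, -0.08, 0.192, -0.19, 0]
  ]
}}

```text
t: 22.02
tool_pos: [0.5136, 0.0484, 0.441]
tool_rot: [-3.12, -0.368, 0.002]
contact_force: [1.4, -0.1, -1.5]
opening: 0.0337
grip_force: 40.4
```

Emit:
{"op": "apply_moves", "data": {
  "plan": [
    [0.028, -0.016, 0.038, 0, 0],
    [0.028, -0.032, 0.076, 0, 0],
    [0.028, -0.048, 0.114, 0, 0],
    [0.028, -0.064, 0.152, 0, 0],
    [0.028, -0.08, 0.19, 0, 0],
    [0.028, -0.094, 0.225, 0, 0],
    [0.028, -0.101, 0.246, 0, 0],
    [0.028, -0.101, 0.246, 0, 0],
    [0.028, -0.101, 0.246, 0, 0]
  ]
}}

```text
t: 22.77
tool_pos: [0.473, -0.2137, 0.441]
tool_rot: [-3.119, -0.362, 0.002]
contact_force: [0.4, 0.7, -1.2]
opening: 0.0339
grip_force: 40.6
```

```bash
python3 go.py .4755 -.2125 .2587
```

```text
22.7667 [ 0.473  -0.2137  0.441 ] 0.0338902216541021 40.567843727637865 shift [ 0.003  -0.0002  0.1823]
```

Emit:
{"op": "apply_moves", "data": {
  "plan": [
    [0.028, 0.003, 0, 0.03, 0],
    [0.028, 0.003, 0, 0.06, 0],
    [0.028, 0.003, 0, 0.09, 0],
    [0.028, 0.003, 0, 0.115, 0],
    [0.028, 0.003, 0, 0.126, 0],
    [0.028, 0.003, 0, 0.126, 0],
    [0.028, 0.003, 0, 0.126, 0]
  ]
}}

```text
t: 23.35
tool_pos: [0.4766, -0.2114, 0.3164]
tool_rot: [-3.119, -0.368, 0.0]
contact_force: [0.2, -0.7, -0.8]
opening: 0.0336
grip_force: 40.6
```

```bash
python3 go.py .4755 -.2125 .2587
```

```text
23.35 [ 0.4766 -0.2114  0.3164] 0.03363124574224289 40.57516905329976 shift [-0.0013  0.0008  0.0577]
```

Emit:
{"op": "apply_moves", "data": {
  "plan": [
    [0.028, -0.001, 0.001, 0.01, 0],
    [0.028, -0.001, 0.001, 0.022, 0],
    [0.028, -0.001, 0.001, 0.034, 0],
    [0.028, -0.001, 0.001, 0.044, 0],
    [0.028, -0.001, 0.001, 0.05, 0],
    [0.028, -0.001, 0.001, 0.053, 0],
    [0.028, -0.001, 0.001, 0.055, 0],
    [0.028, -0.001, 0.001, 0.057, 0],
    [0.028, -0.001, 0.001, 0.058, 0],
    [0.028, -0.001, 0.001, 0.058, 0]
  ]
}}

```text
t: 24.18
tool_pos: [0.4758, -0.2135, 0.2587]
tool_rot: [3.12, 0.366, 0.001]
contact_force: [-0.3, 1.3, 1.0]
opening: 0.0341
grip_force: 40.6
```

Emit:
{"op": "apply_moves", "data": {
  "plan": [
    [0.028, 0, 0, 0.001, 0],
    [0.028, 0, 0, 0.002, 0],
    [0.028, 0, 0, 0.003, 0],
    [0.028, 0, 0, 0.003, 0]
  ]
}}

```text
t: 24.52
tool_pos: [0.4766, -0.2137, 0.2586]
tool_rot: [3.12, 0.366, 0.004]
contact_force: [-3.7, 4.4, 12.3]
opening: 0.0343
grip_force: 41.6
```

Emit:
{"op": "apply_moves", "data": {
  "plan": [
    [0.038, 0, 0, -0.002, 0],
    [0.044, 0, 0, -0.002, 0],
    [0.05, 0, 0, -0.002, 0],
    [0.056, 0, 0, -0.002, 0],
    [0.06, 0, 0, -0.002, 0],
    [0.06, 0, 0, -0.03, 0],
    [0.06, 0, 0, -0.07, 0],
    [0.06, 0, 0, -0.11, 0],
    [0.06, 0, 0, -0.15, 0],
    [0.06, 0, 0, -0.19, 0],
    [0.06, 0, 0, -0.22, 0],
    [0.06, 0, 0, -0.22, 0]
  ]
}}

```text
t: 25.52
tool_pos: [0.4761, -0.2138, 0.4841]
tool_rot: [3.111, 0.365, 0.017]
contact_force: [0.8, -0.1, 0.9]
opening: 0.0601
grip_force: 0.0
```

```bash
python3 - <<'E'
from h import *
from objs import *
objs(["small_bottle","flask","vial"]); print(shift(.674,.2185,.48))
E
```

```text
tcp [ 0.4761 -0.2138  0.4841] 25.5167
small_bottle 0.84 [256. 154. 296. 200.] circ 474.3 -213.2 d 36.2 mean [ 474.8 -213.4] z 0.1089 n 820
small_bottle 0.27 [166. 135. 221. 192.] circ 456.1 -114.8 d 28.3 mean [ 456.2 -115.3] z 0.1092 n 449
flask 0.86 [165. 137. 220. 192.] circ 456.6 -115.2 d 28.0 mean [ 456.7 -115.4] z 0.1095 n 517
vial 0.62 [176.  65. 204.  84.] circ 558.9 -101.3 d 18.0 mean [ 559.1 -101.2] z 0.0916 n 250
[ 0.2932 -0.3741 -0.0067]
```

Emit:
{"op": "apply_moves", "data": {
  "plan": [
    [0.07, 0.293, -0.374, -0.03, 0],
    [0.07, 0.293, -0.374, -0.03, 0],
    [0.07, 0.293, -0.374, -0.03, 0],
    [0.07, 0.293, -0.374, -0.03, 0],
    [0.07, 0.293, -0.374, -0.03, 0],
    [0.07, 0.293, -0.374, -0.03, 0],
    [0.07, 0.293, -0.374, -0.03, 0],
    [0.07, 0.293, -0.374, -0.03, 0],
    [0.07, 0.293, -0.374, -0.03, 0],
    [0.07, 0.293, -0.374, -0.03, 0],
    [0.07, 0.293, -0.374, -0.03, 0],
    [0.07, 0.293, -0.374, -0.03, 0]
  ]
}}

```text
t: 26.72
tool_pos: [0.6748, 0.2226, 0.5011]
tool_rot: [-3.119, -0.372, 0.008]
contact_force: [0.6, -1.7, 0.2]
opening: 0.0699
grip_force: 0.0
```

Emit:
{"op": "apply_moves", "data": {
  "plan": [
    [0.07, 0, 0, 0, 0],
    [0.07, 0, 0, 0, 0],
    [0.07, 0, 0, 0, 0]
  ]
}}

```text
t: 26.97
tool_pos: [0.6739, 0.2176, 0.5029]
tool_rot: [3.119, 0.366, -0.006]
contact_force: [0.5, -0.1, 0.1]
opening: 0.07
grip_force: 0.0
```

```bash
python3 - <<'E'
from h import *
from objs import *
objs(["reagent_bottle","beaker"]); print(shift(.674,.2185,.2927))
E
```

```text
tcp [0.6739 0.2176 0.5029] 26.9667
reagent_bottle 0.67 [254. 131. 310. 202.] circ 675.5 217.3 d 45.0 mean [675.9 217.4] z 0.1497 n 1529
beaker 0.91 [349. 163. 397. 208.] circ 674.4 90.5 d 53.0 mean [672.6  86. ] z 0.0673 n 394
[ 0.0007 -0.0015  0.2121]
```

Emit:
{"op": "apply_moves", "data": {
  "plan": [
    [0.075, 0.0005, 0, 0.03, 0],
    [0.075, 0.0005, 0, 0.07, 0],
    [0.075, 0.0005, 0, 0.11, 0],
    [0.075, 0.0005, 0, 0.14, 0],
    [0.075, 0.0005, 0, 0.165, 0],
    [0.075, 0.0005, 0, 0.185, 0],
    [0.075, 0.0005, 0, 0.202, 0],
    [0.075, 0.0005, 0, 0.211, 0],
    [0.075, 0.0005, 0, 0.211, 0],
    [0.065, 0.0005, 0, 0.211, 0],
    [0.055, 0.0005, 0, 0.211, 0],
    [0.05, 0.0005, 0, 0.211, 0]
  ],
  "newtons": 70
}}

```text
t: 28.12
tool_pos: [0.6751, 0.2184, 0.2965]
tool_rot: [-3.12, -0.366, -0.005]
contact_force: [-0.2, -0.3, -0.6]
opening: 0.0497
grip_force: 0.0
```

Emit:
{"op": "apply_moves", "data": {
  "plan": [
    [0.04, 0, 0, 0, 0],
    [0.038, 0, 0, 0, 0],
    [0.038, 0, 0, 0, 0],
    [0.038, 0, 0, 0, 0],
    [0.038, 0, 0, 0, 0]
  ]
}}

```text
t: 28.53
tool_pos: [0.6753, 0.2184, 0.2969]
tool_rot: [3.12, 0.366, 0.006]
contact_force: [-0.5, -1.3, 6.1]
opening: 0.0438
grip_force: 71.4
```

Emit:
{"op": "apply_moves", "data": {
  "plan": [
    [0.038, 0, 0, -0.01, 0],
    [0.038, 0, 0, -0.03, 0],
    [0.038, 0, 0, -0.065, 0],
    [0.038, 0, 0, -0.1, 0],
    [0.038, 0, 0, -0.135, 0],
    [0.038, 0, 0, -0.17, 0],
    [0.038, 0, 0, -0.19, 0],
    [0.038, 0, 0, -0.2, 0],
    [0.038, -0.015, 0.03, -0.2, 0],
    [0.038, -0.03, 0.06, -0.2, 0],
    [0.038, -0.047, 0.092, -0.2, 0],
    [0.038, -0.063, 0.124, -0.2, 0]
  ]
}}

```text
t: 29.53
tool_pos: [0.6411, 0.0823, 0.4908]
tool_rot: [-3.119, -0.368, 0.009]
contact_force: [0.6, -0.3, -6.3]
opening: 0.0436
grip_force: 72.8
```

Emit:
{"op": "apply_moves", "data": {
  "plan": [
    [0.038, -0.016, 0.032, 0, 0],
    [0.038, -0.032, 0.064, 0, 0],
    [0.038, -0.049, 0.096, 0, 0],
    [0.038, -0.065, 0.128, 0, 0],
    [0.038, -0.082, 0.16, 0, 0],
    [0.038, -0.098, 0.192, 0, 0],
    [0.038, -0.114, 0.222, 0, 0],
    [0.038, -0.125, 0.245, 0, 0],
    [0.038, -0.131, 0.258, 0, 0],
    [0.038, -0.131, 0.258, 0, 0],
    [0.038, -0.131, 0.258, 0, 0]
  ]
}}

```text
t: 30.45
tool_pos: [0.5742, -0.1983, 0.4922]
tool_rot: [-3.117, -0.365, 0.004]
contact_force: [0.4, 0.2, -4.6]
opening: 0.044
grip_force: 73.0
```

```bash
python3 go.py .576 -.198 .3009
```

```text
30.45 [ 0.5742 -0.1983  0.4922] 0.043964847985531116 73.04366106211091 shift [0.0022 0.0007 0.1913]
```

Emit:
{"op": "apply_moves", "data": {
  "plan": [
    [0.038, 0.0015, 0.0005, 0.025, 0],
    [0.038, 0.0015, 0.0005, 0.05, 0],
    [0.038, 0.0015, 0.0005, 0.08, 0],
    [0.038, 0.0015, 0.0005, 0.105, 0],
    [0.038, 0.0015, 0.0005, 0.122, 0],
    [0.038, 0.0015, 0.0005, 0.13, 0],
    [0.038, 0.0015, 0.0005, 0.13, 0],
    [0.038, 0.0015, 0.0005, 0.13, 0]
  ]
}}

```text
t: 31.12
tool_pos: [0.5762, -0.1974, 0.3644]
tool_rot: [-3.119, -0.368, 0.0]
contact_force: [0.4, -0.7, -5.1]
opening: 0.0437
grip_force: 73.0
```

```bash
python3 go.py .5755 -.198 .3009; python3 -c "
from h import *
p,W,o=wristpic(); cv2.imwrite('pics/w6.png',p['img'])"
```

```text
31.1167 [ 0.5762 -0.1974  0.3644] 0.04370166295622023 73.04506930260686 shift [-0.0009  0.0004  0.0634]
```

View pics/w6.png

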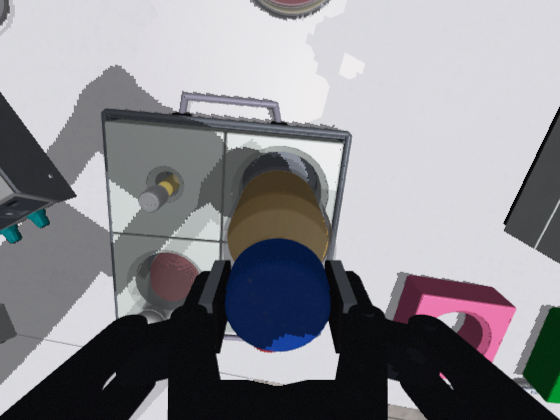

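The reagent bottle's foot (~280,220) is in line with the large well (~282,190), and the vial and flask are standing in theirs. I'm lowering it now.

Emit:
{"op": "apply_moves", "data": {
  "plan": [
    [0.038, -0.001, 0.0005, 0.01, 0],
    [0.038, -0.001, 0.0005, 0.022, 0],
    [0.038, -0.001, 0.0005, 0.034, 0],
    [0.038, -0.001, 0.0005, 0.044, 0],
    [0.038, -0.001, 0.0005, 0.052, 0],
    [0.038, -0.001, 0.0005, 0.057, 0],
    [0.038, -0.001, 0.0005, 0.06, 0],
    [0.038, -0.001, 0.0005, 0.062, 0],
    [0.038, -0.001, 0.0005, 0.063, 0],
    [0.038, -0.001, 0.0005, 0.063, 0]
  ]
}}

```text
t: 32.0
tool_pos: [0.575, -0.199, 0.3013]
tool_rot: [-3.12, -0.366, -0.0]
contact_force: [-1.0, 0.3, -6.3]
opening: 0.0439
grip_force: 73.2
```

Emit:
{"op": "apply_moves", "data": {
  "plan": [
    [0.038, 0, 0, 0.001, 0],
    [0.038, 0, 0, 0.002, 0],
    [0.038, 0, 0, 0.003, 0],
    [0.038, 0, 0, 0.003, 0]
  ]
}}

```text
t: 32.33
tool_pos: [0.5757, -0.1992, 0.3008]
tool_rot: [3.119, 0.366, 0.004]
contact_force: [-1.6, 2.0, 4.4]
opening: 0.0437
grip_force: 74.5
```

Emit:
{"op": "apply_moves", "data": {
  "plan": [
    [0.048, 0, 0, 0, 0],
    [0.054, 0, 0, -0.002, 0],
    [0.06, 0, 0, -0.002, 0],
    [0.065, 0, 0, -0.002, 0],
    [0.068, 0, 0, -0.002, 0],
    [0.068, 0, 0, -0.03, 0],
    [0.068, 0, 0, -0.07, 0],
    [0.068, 0, 0, -0.11, 0],
    [0.068, -0.02, 0, -0.15, 0],
    [0.068, -0.05, -0.01, -0.19, 0],
    [0.068, -0.05, -0.03, -0.21, 0],
    [0.068, -0.05, -0.03, -0.21, 0]
  ]
}}

```text
t: 33.33
tool_pos: [0.5181, -0.18, 0.5175]
tool_rot: [3.113, 0.366, 0.018]
contact_force: [2.1, -0.5, 1.0]
opening: 0.068
grip_force: 0.0
```

```bash
python3 - <<'E'
from h import *
from objs import *
objs(["reagent_bottle","small_bottle","flask","vial"],f="pics/end.png")
p=eyes.get_image("top"); W=cloud(p)
for n in ["open_vial","beaker"]:
    for d in eyes.outline_of(n,p)[:1]: print(n,d["box"],np.nanmedian(W[d["region"]],0))
E
```

```text
tcp [ 0.5181 -0.18    0.5175] 33.3333
reagent_bottle 0.76 [279. 100. 335. 163.] circ 574.8 -200.5 d 45.3 mean [ 574.9 -200.7] z 0.1537 n 1623
small_bottle 0.78 [276. 185. 311. 228.] circ 475.3 -213.4 d 35.7 mean [ 475.6 -212.9] z 0.1088 n 612
small_bottle 0.27 no top
flask 0.93 [200. 171. 243. 224.] circ 456.4 -115.2 d 28.0 mean [ 456.5 -115.1] z 0.1094 n 398
vial 0.63 [207. 113. 231. 130.] circ 559.4 -100.4 d 18.1 mean [ 559.4 -100.5] z 0.0916 n 196
beaker [214.3, 164.9, 233.2, 189.8] [0.67977156 0.09076428 0.02636382]
```

View pics/end.png

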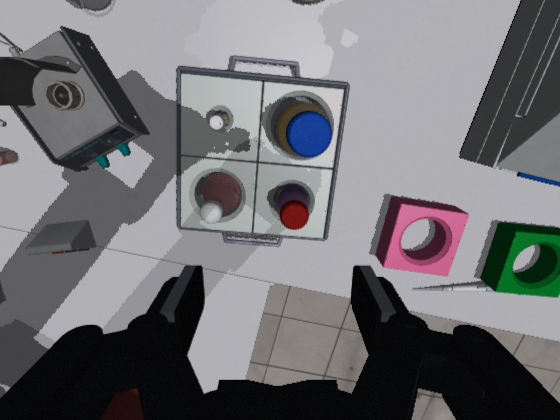

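```bash
python3 -c "
from station import ctrl
print(ctrl.finish_job())"
```

```text
the job is handed in; nothing more can be done
None
```

The reagent bottle, small bottle, plugged flask and capped vial each stand upright in their own wells, lowered until the wrist force showed floor contact and then released. The open vial and beaker were never touched, though the last top-camera check re-detected only the beaker. The job is handed in at about 33 s; the hand-in call did not say whether it passed.

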